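Flip open the picture hook box

TASK

The picture rail hooks are about to be put away: flip open the green-lidded box so that its lid goes back past upright and rests fully open by itself. Push the lid up gently by the tab at its front with the outside of the fingertips, without gripping the lid between the fingers. Leave the white-lidded box shut and everything else on the radiator cover where it lies.

Things in the scene. Friction and masses are not known exactly. Their poses are not given: they have to be found in the camera images.
- greenbox: The box to open: open-topped grey steel box, 100 deep (x), 120 wide (y), 80 high, 4 mm walls, fixed to the surface; origin at the centre of its underside. Its x axis points from its front (label holder and lid tab, towards the robot) to its hinge side; z up. The shut lid lies on the rim: 124 wide, 9 thick, green.
- greenbox_lid (a joint): Opening angle of the green lid, rad: 0 shut, 1.57 upright, 1.95 fully open against its stop, leaning back away from the box. The hinge turns freely and the lid weighs 0.09 to 0.18 kg: let go below about 1.45 it falls shut, beyond about 1.55 it falls open and stays there.
- greenbox_hinge (a point): Middle of the green lid's hinge axis, at the top of the box's far wall: 50 mm along the box's x from its centre, 80 mm above the surface; the axis runs along the box's y. The lid's underside lies in a plane through this axis.
- greenbox_lip (a point): Middle of the free front edge of the green lid's lift tab, on its underside; moves with the lid, 130 mm from the hinge axis. The steel tab, with a black rubber top, is 70 wide (y) and 8 thick and sticks out 30 in front of the box; when shut its underside is 80 above the surface, with open air below it.
- whitebox: The box to leave alone, alike but with a white lid: open-topped grey steel box, 100 deep (x), 120 wide (y), 80 high, 4 mm walls, fixed to the surface; origin at the centre of its underside. Its x axis points from its front (label holder and lid tab, towards the robot) to its hinge side; z up. The two boxes may stand either way round, left or right, at least 230 mm apart centre to centre.
- whitebox_lid (a joint): Opening angle of the white lid, rad: 0 shut; must stay shut.
- jar: Glass jar with a steel screw lid, 72 diameter, 100 high, loose; origin under its centre.
- level: Black plastic spirit level with yellow vials, 22 (x) by 250 (y) by 45 high, loose, lying behind the boxes; origin under its centre.
- punch: Steel nail punch, 105 long (x), 11 thick, loose, lying between the boxes; origin on the surface, 50 mm from its square butt end.
- coaster: White ceramic coaster, 95 square, 7 thick, loose; origin under its centre.
- hook_a: Aluminium picture rail hook, an S of strip 70 long (x), 14 high, loose, to the side; origin under its middle.
- hook_b: The other aluminium picture rail hook, same size, loose, to the side.

How it is judged:
By the outcome, as a careful person would: the job done as asked, in the order asked, and still so for the second after the job is handed in, with the robot touching nothing.
It also fails if it takes over 43 s, if anything falls off the work surface, if the arm or the gripper's body presses on something with over 40 N, if the wrist force passes 120 N, or if a joint passes its speed limit or range.

ROBOT

A 6-joint arm with a two-finger parallel gripper is mounted at the origin on the work surface. World frame = base frame: x ahead of the robot, y to its left, z up, the work surface at z = 0. Lengths are in mm, angles in rad, forces in N, time in s.
With the tool pointing down it reaches from about 350 to 775 mm from the base axis. Payload 7.3 kg.
Tool frame: the origin (TCP) lies between the finger pads; the fingertips stand 25 mm ahead of it and the grasp point (between the pads) lies 6 mm ahead of it; z points along the fingers, y is the direction in which the jaws open and shut (so a half turn about z gives the same grasp; the last joint's range is limited). The gripper opens to 92 mm and grips with 3 to 60 N. Pads are 19 mm wide; open, the fingers measure 130 mm over their backs; the gripper's body (75 mm by 190 mm) begins 47 mm behind the grasp point.
Start: joints at [-1.442, 0.342, 1.524, -0, 1.275, -0.146], TCP at [142.483, -505.313, 251.741] pointing down, gripper open.
Joint ranges: [-2.53, 2.53], [-0.77, 2.02], [0.04, 2.7], [-1, 4.14], [0.28, 2.66], [-3.11, 3.11]. Speed limits (rad/s): [2.57, 2.57, 3.14, 3.14, 3.14, 3.14].

INTERFACE

Orientations are given as [roll, pitch, yaw] about the fixed x, y, z axes, in that order (R = Rz(yaw) Ry(pitch) Rx(roll)).
In Python, from plant import get_obs, capture, calibration, close_job gives the robot as it stands. The module is installed in compiled form; this text tells all that it offers.
- The arm moves only by the shell command python3 -m jog 'ROWS'. ROWS is JSON, one flat list of numbers, 5 for each row, row after row: the closure, from 0 (fully open) to 1 (shut), then the shift along the tool's x, y, z in mm, then the turn about the tool's z in degrees. In form: [fingers, tx, ty, tz, yaw, fingers, tx, ty, tz, yaw, ...]. A call has 1 to 5 rows; each row shifts and turns the pose as measured when the row begins, along the tool's axes as they then stand; what a row does not reach is not made up. A row lasts 1/10 s, in which the tool goes at most 50 mm and 8.59 degrees, less where a joint would pass 70% of its speed; a pose out of reach is approached as far as the arm can. A call is refused whole if a number of a shift passes 50 or a number of a turn 8.59, either way. A call with a gripper value outside its range is refused whole. The fingers move at their own pace and stop on an object; the grip force is fixed at half the most. Time passes only in rows, so rows that do not move let the fingers close. It gives the time, the measured TCP pose, the force and the opening at its end, in the units of the state.
- get_obs(): the state, without advancing time (a new reading comes with each control period).
- capture(name): name is "scene" or "top"; returns (picture, depth): 384x512x3 uint8, red, green, blue; 384x512 float32, mm along the optical axis (not along the pixel's ray), 0 where there is no reading.
- calibration(name): a dict with "fovy" (degrees; the focal length in pixels is half the picture's height over the tangent of half this angle, whatever the lens; pixels are square), "cx", "cy" (the principal point, pixels), "R" (3x3) and "t" (3): a world point X has camera coordinates R X + t. Camera axes: x right, y down, z forward; pixel columns grow to the right and rows downward; lengths in mm; the calibration is good to about 2 mm. A picture is of the moment at which its call begins. calibration takes no time and is no camera call.
- close_job(): hands the job in, once; it reports no verdict.
The state is a dict: "time": time; "joint_positions": joint angles; "dq": joint speeds; "tau": joint torques, N m; "tool_pos": TCP position; "tcp_rot": TCP orientation; "contact_force": force on the tool from outside, world axes, zero at the start; "moment": the same for the moment, N m; "grip_width": finger opening in mm.
Only numpy, scipy, OpenCV 4.12 (cv2) and the standard library are available. Lean on these libraries where they do the work, as an engineer would, in place of code of your own. Each camera call takes 0.05 s, during which the arm holds its last target.

## Working session

There is one attempt and no reset: what is moved stays moved. The work goes in short steps, Python scripts to look and compute and a shell command to move; the robot and the scene stay as the last step left them, time stands still between calls to the robot, and variables do not carry over. Pictures are saved under pics/ and viewed, and the job is handed in when it is done.

```bash
mkdir -p pics
python3 - <<'E'
from plant import *
import cv2,json
import numpy as np
o=get_obs();print({k:np.round(v,3).tolist() for k,v in o.items()})
for n in("scene","top"):
    p,d=capture(n);cv2.imwrite(f"pics/{n}0.png",p[:,:,::-1]);np.savez(f"{n}0.npz",p=p,d=d)
    c=calibration(n);print(n,c)
E
```

```text
{'time': 0.0, 'joint_positions': [-1.442, 0.343, 1.525, 0.0, 1.275, -0.146], 'dq': [0.0, 0.0, 0.001, -0.002, -0.003, -0.001], 'tau': [0.002, -43.124, -24.422, 0.072, 0.056, -0.0], 'tool_pos': [142.434, -504.926, 251.052], 'tcp_rot': [-3.14, -0.0, 0.275], 'contact_force': [-0.053, -0.425, -0.457], 'moment': [0.009, -0.041, 0.078], 'grip_width': 91.641}
scene {'fovy': 48.05225877186628, 'cx': 248.27229983005128, 'cy': 192.77377855899476, 'R': array([[ 0.08490806,  0.99638276, -0.00346513],
       [ 0.55710794, -0.0503574 , -0.82891186],
       [-0.82608799,  0.06845085, -0.5593685 ]]), 't': array([ -31.17229146, -251.73238104, 1670.23590463])}
top {'fovy': 52.12251866843215, 'cx': 252.55331515091333, 'cy': 192.50731922814677, 'R': array([[ 0.0358196 , -0.99934996,  0.0040754 ],
       [-0.97013987, -0.03575094, -0.23989685],
       [ 0.23988661,  0.0046393 , -0.97078983]]), 't': array([ -35.76026197,  588.99160519, 1013.72620736])}
```

View pics/scene0.png

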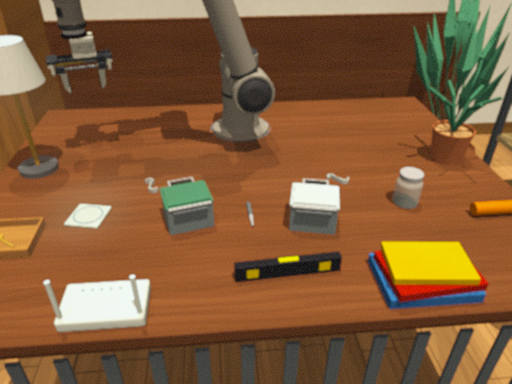

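View pics/top0.png

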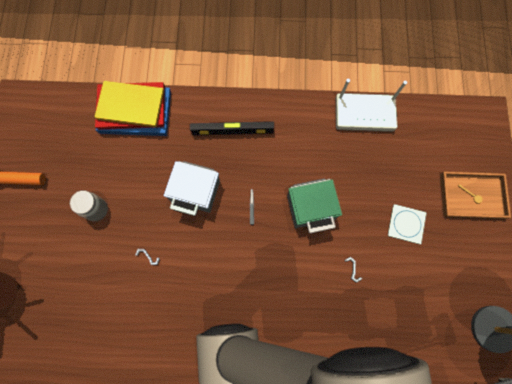

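The scene view shows the green-lidded box at (187,205), with its tab behind it facing the robot. In the top view its lid is at (315,202), its tab at (320,224), and a hook lies at (354,270) in front and to its right. The white box is at (191,187).

```bash
cat > h.py <<'E'
import numpy as np,cv2
from plant import *
def ray(n,uv,z):
    c=calibration(n);f=192/np.tan(np.radians(c['fovy']/2));R=c['R'];t=c['t']
    C=-R.T@t; uv=np.atleast_2d(uv).astype(float)
    d=np.c_[(uv[:,0]-c['cx'])/f,(uv[:,1]-c['cy'])/f,np.ones(len(uv))]@R
    return C+d*((z-C[2])/d[:,2])[:,None]
def pts(n,D):
    c=calibration(n);f=192/np.tan(np.radians(c['fovy']/2))
    v,u=np.mgrid[:384,:512]
    P=np.stack([(u-c['cx'])/f*D,(v-c['cy'])/f*D,D],-1)
    return (P-c['t'])@c['R']
E
python3 - <<'E'
from h import *
for n in("top","scene"):
    z=np.load(n+"0.npz");p,d=z['p'],z['d']
    hsv=cv2.cvtColor(p,cv2.COLOR_RGB2HSV)
    m=((hsv[...,0]>60)&(hsv[...,0]<90)&(hsv[...,1]>90)&(hsv[...,2]>50)).astype(np.uint8)
    if n=="scene": m[:,400:]=0
    k,l,s,c=cv2.connectedComponentsWithStats(m)
    i=1+np.argmax(s[1:,4]);print(n,s[i],c[i])
    cs,_=cv2.findContours((l==i).astype(np.uint8),cv2.RETR_EXTERNAL,cv2.CHAIN_APPROX_NONE)
    X=ray(n,cs[0][:,0,:],89)[:,:2].astype(np.float32)
    r=cv2.minAreaRect(X);print(r);print(cv2.boxPoints(r).round(1).tolist())
    P=pts(n,d)[l==i];print('cloud mean',P.mean(0),np.percentile(P[:,2],[5,50,95]))
P=pts("top",np.load("top0.npz")['d'])
p=np.load("top0.npz")['p']
for v in range(212,240,2): print(v,P[v,321].round(0).tolist(),p[v,321])
Q=P.copy(); 
reg=(P[...,2]>70)&(P[...,2]<95);print()
cv2.imwrite("pics/crop.png",cv2.resize(p[170:290,270:400,::-1],None,fx=5,fy=5,interpolation=cv2.INTER_NEAREST)[:600])
# hook
for a,b,u0,u1 in((255,285,340,370),(240,270,130,165)):
    q=p[a:b,u0:u1].astype(int);mm=(q.min(-1)>120);vv,uu=np.nonzero(mm);print('hook',ray("top",np.c_[uu+u0,vv+a],7)[:,:2].min(0),ray("top",np.c_[uu+u0,vv+a],7)[:,:2].max(0))
E
```

```text
top [ 289  180   52   45 1577] [314.18452758 201.86049461]
((565.6520385742188, -182.2679443359375), (99.79191589355469, 123.18479919433594), 14.329235076904297)
[[502.1000061035156, -134.89999389648438], [532.5999755859375, -254.3000030517578], [629.2000122070312, -229.60000610351562], [598.7999877929688, -110.19999694824219]]
cloud mean [ 565.49916821 -181.76414528   90.90252997] [85.14748099 89.95992173 93.35531243]
scene [161 182  51  28 873] [184.64719359 193.9163803 ]
((570.480712890625, -186.2951202392578), (101.68038940429688, 123.44169616699219), 16.678855895996094)
[[504.1000061035156, -141.8000030517578], [539.5, -260.0], [636.9000244140625, -230.8000030517578], [601.5, -112.5999984741211]]
cloud mean [ 574.77511363 -184.99311095   90.60390881] [86.99494476 90.11030969 92.14221475]
212 [538.0, -200.0, 90.0] [ 92 152 108]
214 [533.0, -200.0, 91.0] [ 89 149 104]
216 [527.0, -200.0, 92.0] [ 83 144 100]
218 [523.0, -201.0, 86.0] [ 98 139 112]
220 [517.0, -200.0, 89.0] [54 60 50]
222 [512.0, -201.0, 86.0] [48 45 39]
224 [507.0, -201.0, 84.0] [45 41 39]
226 [501.0, -201.0, 84.0] [136 129 120]
228 [496.0, -200.0, 86.0] [236 229 217]
230 [504.0, -216.0, -2.0] [150 136 125]
232 [498.0, -216.0, -1.0] [58 32 22]
234 [492.0, -216.0, -2.0] [64 40 30]
236 [486.0, -215.0, -0.0] [67 42 25]
238 [480.0, -215.0, -1.0] [69 40 26]

hook [ 362.89252156 -324.98858107] [ 428.60441416 -281.39152138]
hook [388.93423578 244.71696325] [429.85496911 311.08520954]
```

View pics/crop.png

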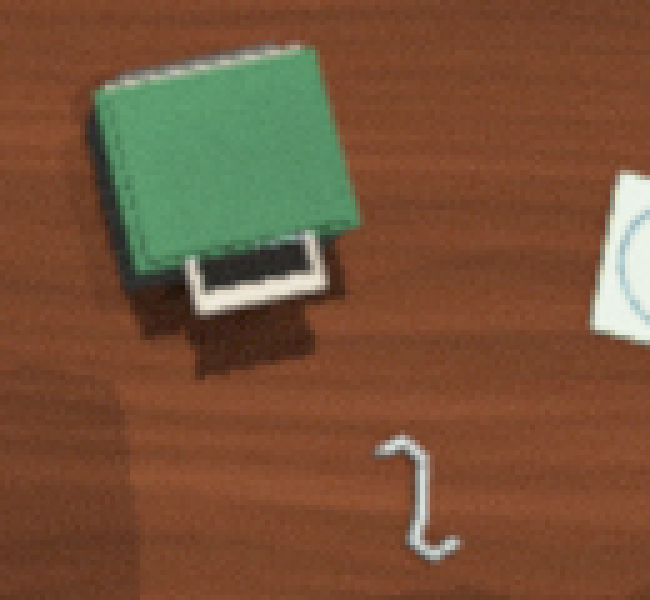

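```bash
python3 -m jog '[1,30,-16,0,0, 1,30,-16,0,0, 1,30,-16,0,0, 1,30,-16,0,0, 1,30,-16,0,0]'; python3 -m jog '[1,30,-16,0,0, 1,30,-16,0,0, 1,30,-16,0,0, 1,30,-16,0,0, 1,30,-16,0,0]'
```

```text
time: 0.6
tool_pos: [265.8, -385.5, 248.7]
tcp_rot: [-3.136, 0.001, 0.267]
contact_force: [-0.8, -0.5, -0.1]
grip_width: 56.5
time: 1.1
tool_pos: [393.1, -262.5, 247.8]
tcp_rot: [-3.134, 0.002, 0.266]
contact_force: [0.8, -0.6, 0.5]
grip_width: 16.6
```

```bash
python3 -m jog '[1,20,-17,0,0.9, 1,20,-16,0,0, 1,0,0,0,0, 1,0,0,0,0, 1,0,0,0,0]'
python3 - <<'E'
from h import *
for n in("top","scene"):
    p,d=capture(n);cv2.imwrite(f"pics/{n}1.png",p[:,:,::-1]);np.savez(f"{n}1.npz",p=p,d=d)
p=np.load("top1.npz")['p'];cv2.imwrite("pics/a.png",cv2.resize(p[130:330,220:420,::-1],None,fx=3,fy=3))
p=np.load("scene1.npz")['p'];cv2.imwrite("pics/b.png",cv2.resize(p[60:260,100:300,::-1],None,fx=3,fy=3))
E
```

```text
time: 1.6
tool_pos: [425.7, -215.3, 246.5]
tcp_rot: [-3.131, 0.004, 0.256]
contact_force: [0.1, -0.3, 0.3]
grip_width: 0.3
```

View pics/a.png

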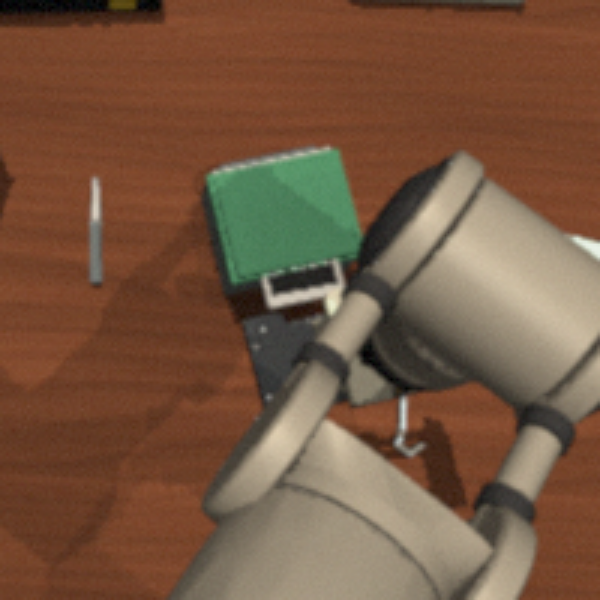

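View pics/b.png

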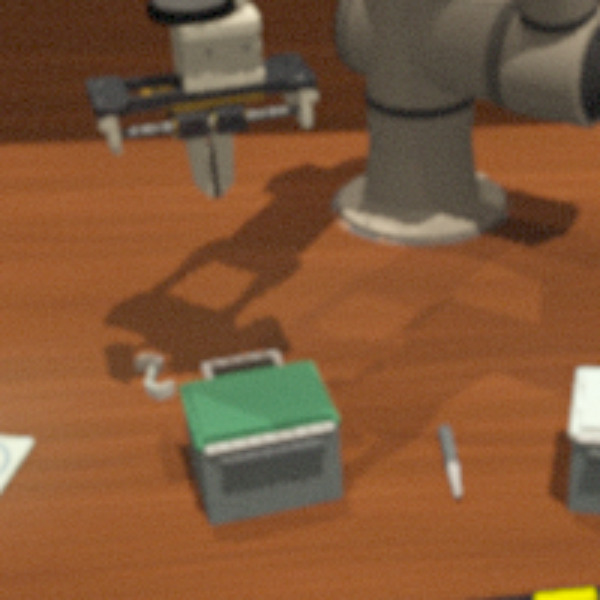

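```bash
python3 -m jog '[1,0,2,40,0, 1,0,2,40,0, 1,0,0,40,0, 1,0,0,30,0, 1,0,0,10,0]';python3 -m jog '[1,0,0,0,0, 1,0,0,0,0]'
```

```text
time: 2.2
tool_pos: [426.2, -224.2, 84.8]
tcp_rot: [-3.14, -0.003, 0.248]
contact_force: [0.0, 0.5, 0.9]
grip_width: 0.7
time: 2.4
tool_pos: [425.7, -225.1, 84.7]
tcp_rot: [-3.138, -0.001, 0.246]
contact_force: [0.3, 0.1, -0.4]
grip_width: 0.3
```

```bash
python3 -m jog '[1,15,-3,0,0, 1,15,-2,0,0, 1,10,0,0,0, 1,4,0,0,0, 1,0,0,0,0]';python3 -m jog '[1,3,0,0,0, 1,3,0,0,0]';python3 -m jog '[1,3,0,0,0, 1,3,0,0,0]'
```

```text
time: 2.9
tool_pos: [474.3, -209.7, 90.1]
tcp_rot: [3.137, -0.009, 0.247]
contact_force: [-0.4, -0.4, -0.1]
grip_width: 0.2
time: 3.1
tool_pos: [480.1, -207.8, 90.2]
tcp_rot: [3.137, -0.008, 0.248]
contact_force: [0.1, -0.0, 0.2]
grip_width: 0.3
time: 3.3
tool_pos: [481.2, -207.5, 90.0]
tcp_rot: [3.14, 0.003, 0.249]
contact_force: [-16.8, -7.4, 11.4]
grip_width: 0.7
```

```bash
python3 -m jog '[1,1,0,-4,0, 1,1.5,0,-4,0]';python3 -m jog '[1,1.5,0,-4,0, 1,1.5,0,-4,0]'
python3 - <<'E'
from h import *
p,d=capture("scene");cv2.imwrite("pics/c.png",cv2.resize(p[60:260,100:300,::-1],None,fx=3,fy=3))
E
```

```text
time: 3.5
tool_pos: [481.1, -207.4, 97.4]
tcp_rot: [-3.141, 0.008, 0.248]
contact_force: [-6.3, -3.0, -0.7]
grip_width: 0.1
time: 3.7
tool_pos: [481.7, -207.3, 105.0]
tcp_rot: [-3.14, 0.014, 0.248]
contact_force: [-4.4, -3.6, -0.1]
grip_width: 0.5
```

View pics/c.png

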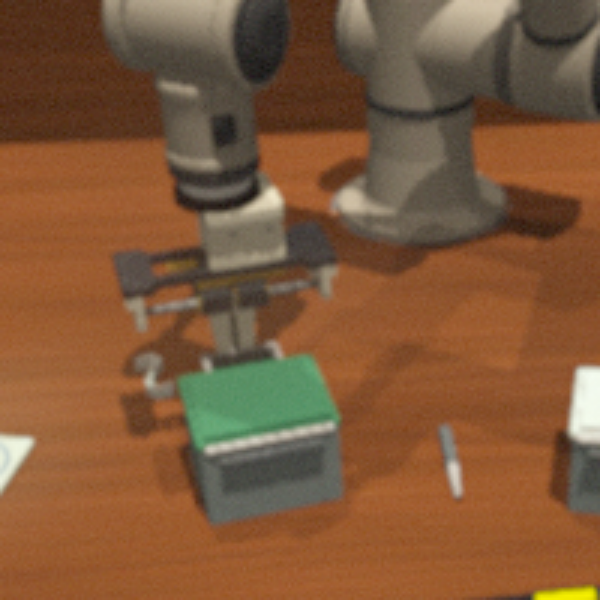

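```bash
cat >> h.py <<'E'
def lid():
    # fit plane to green pixels in scene view; angle about box y
    p,d=capture("scene");hsv=cv2.cvtColor(p,cv2.COLOR_RGB2HSV)
    m=((hsv[...,0]>60)&(hsv[...,0]<90)&(hsv[...,1]>90)&(hsv[...,2]>50)).astype(np.uint8);m[:,400:]=0
    k,l,s,c=cv2.connectedComponentsWithStats(m);i=1+np.argmax(s[1:,4])
    M=cv2.erode((l==i).astype(np.uint8),np.ones((3,3)))>0
    P=pts("scene",d)[M&(d>0)];q=P-P.mean(0);n=np.linalg.svd(q,full_matrices=False)[2][2];n*=np.sign(n[2])
    b=np.array([.968,.25,0])
    print('lid px',s[i],'normal',n.round(3),'angle',np.arctan2(-n@b*-1 if 0 else n@b,n[2]).round(3),'z range',np.percentile(P[:,2],[3,97]).round(1)); return p
E
python3 - <<'E'
from h import *
lid()
import h
z=np.load("scene0.npz");h.capture=lambda n:(z['p'],z['d']);lid()
z=np.load("scene1.npz");lid()
E
```

```text
lid px [161 179  51  31 972] normal [0.078 0.015 0.997] angle 0.08 z range [89.6 97.9]
lid px [161 182  51  28 873] normal [ 0.002 -0.006  1.   ] angle 0.0 z range [87.4 92.6]
lid px [162 182  50  28 865] normal [-0.001 -0.007  1.   ] angle -0.003 z range [87.4 92.5]
```

```bash
python3 -m jog '[1,2.5,0,-2,0, 1,2.5,0,-3,0]';python3 -m jog '[1,2.5,0,-3,0, 1,2.5,0,-4,0]'
python3 - <<'E'
from h import *
lid()
E
```

```text
time: 4.0
tool_pos: [482.3, -207.1, 109.2]
tcp_rot: [-3.137, 0.024, 0.249]
contact_force: [-9.3, -5.5, 0.4]
grip_width: 0.3
time: 4.2
tool_pos: [483.3, -206.9, 115.3]
tcp_rot: [-3.135, 0.034, 0.249]
contact_force: [-7.6, -3.3, 0.0]
grip_width: 0.2
lid px [ 161  178   51   32 1061] normal [0.155 0.033 0.987] angle 0.159 z range [ 90.  103.6]
```

```bash
python3 -m jog '[1,3,0,-3,0, 1,3,0,-4,0, 1,3,0,-4,0]';python3 -m jog '[1,3,0,-4,0, 1,3,0,-4,0, 1,3,0,-4,0]'
python3 - <<'E'
from h import *
lid()
E
```

```text
time: 4.55
tool_pos: [485.6, -206.4, 125.4]
tcp_rot: [-3.131, 0.05, 0.249]
contact_force: [-9.8, -5.2, 0.6]
grip_width: 0.3
time: 4.85
tool_pos: [488.9, -205.7, 136.5]
tcp_rot: [-3.128, 0.065, 0.249]
contact_force: [-8.6, -3.3, 2.3]
grip_width: 0.3
lid px [ 160  174   52   36 1215] normal [0.305 0.071 0.95 ] angle 0.319 z range [ 91.3 115.7]
```

```bash
python3 -m jog '[1,3,0,-5,0, 1,3,0,-5,0, 1,3.5,0,-5,0]';python3 -m jog '[1,4,0,-5,0, 1,4,0,-5,0, 1,4,0,-5,0]'
python3 - <<'E'
from h import *
p=lid();cv2.imwrite("pics/d.png",cv2.resize(p[60:260,100:300,::-1],None,fx=3,fy=3))
E
```

```text
time: 5.2
tool_pos: [495.0, -204.2, 151.3]
tcp_rot: [-3.125, 0.076, 0.249]
contact_force: [-6.9, -1.7, 3.1]
grip_width: 0.4
time: 5.5
tool_pos: [503.3, -202.2, 166.3]
tcp_rot: [-3.123, 0.087, 0.248]
contact_force: [-5.9, -1.0, 3.0]
grip_width: 0.6
lid px [ 161  169   51   41 1302] normal [0.532 0.131 0.837] angle 0.579 z range [ 91.6 126. ]
```

View pics/d.png

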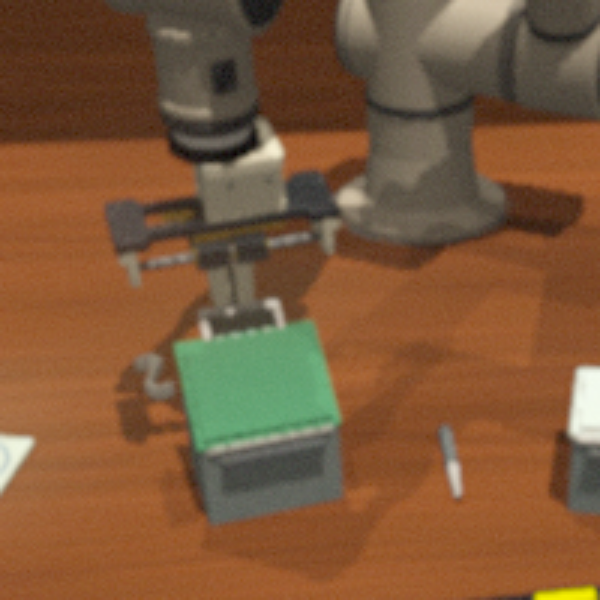

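```bash
python3 -m jog '[1,5,0,-5.5,0, 1,5.5,0,-5.5,0, 1,6,0,-5.5,0, 1,6,0,-5.5,0]';python3 -m jog '[1,6,0,-5,0, 1,6,0,-5,0, 1,6.5,0,-4.5,0, 1,6.5,0,-4,0]'
python3 - <<'E'
from h import *
p=lid()
E
```

```text
time: 5.95
tool_pos: [522.3, -197.5, 189.3]
tcp_rot: [-3.121, 0.1, 0.247]
contact_force: [-5.6, -0.7, 5.0]
grip_width: 0.3
time: 6.35
tool_pos: [550.2, -190.8, 207.1]
tcp_rot: [-3.121, 0.098, 0.247]
contact_force: [1.0, 0.7, 0.8]
grip_width: 0.4
lid px [ 163  170   50   40 1245] normal [0.862 0.218 0.457] angle 1.096 z range [ 92.9 140.9]
```

```bash
python3 -m jog '[1,6,0,-3.5,0, 1,6,0,-3,0, 1,6,0,-3,0, 1,6,0,-2.5,0]';python3 -m jog '[1,6,0,-2,0, 1,6,0,-2,0, 1,6,0,-1.5,0, 1,6,0,-1,0]'
python3 - <<'E'
from h import *
p=lid();cv2.imwrite("pics/e.png",cv2.resize(p[60:260,100:300,::-1],None,fx=3,fy=3))
E
```

```text
time: 6.8
tool_pos: [577.7, -184.0, 217.1]
tcp_rot: [-3.121, 0.097, 0.247]
contact_force: [0.0, -0.4, 0.2]
grip_width: 0.8
time: 7.2
tool_pos: [603.9, -177.4, 221.4]
tcp_rot: [-3.121, 0.097, 0.247]
contact_force: [0.9, 0.1, 0.9]
grip_width: 0.4
lid px [167 180  45  30 611] normal [0.973 0.224 0.048] angle 1.522 z range [ 90.7 127.7]
```

View pics/e.png

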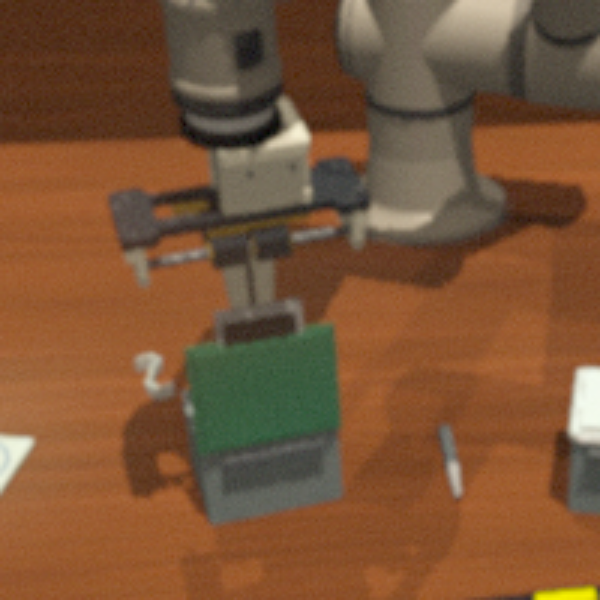

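```bash
python3 -m jog '[1,5,0,0,0, 1,5,0,0,0, 1,5,0,0,0, 1,5,0,0.5,0, 1,5,0,0.5,0]';python3 -m jog '[1,5,0,0,0, 1,5,0,0,0, 1,3,0,0,0, 1,0,0,0,0]'
python3 - <<'E'
from h import *
p=lid();cv2.imwrite("pics/f.png",cv2.resize(p[60:260,100:300,::-1],None,fx=3,fy=3))
E
```

```text
time: 7.75
tool_pos: [630.3, -170.7, 217.5]
tcp_rot: [-3.121, 0.097, 0.247]
contact_force: [-0.4, 0.7, 0.2]
grip_width: 0.1
time: 8.15
tool_pos: [644.5, -166.9, 215.5]
tcp_rot: [-3.12, 0.097, 0.248]
contact_force: [0.1, 0.1, 0.2]
grip_width: 0.5h.py:19: RuntimeWarning: Mean of empty slice.
  P=pts("scene",d)[M&(d>0)];q=P-P.mean(0);n=np.linalg.svd(q,full_matrices=False)[2][2];n*=np.sign(n[2])
  ret = um.true_divide(
Traceback (most recent call last):
  File "h.py", line 19, in lid
    P=pts("scene",d)[M&(d>0)];q=P-P.mean(0);n=np.linalg.svd(q,full_matrices=False)[2][2];n*=np.sign(n[2])
                                              ~~~~~~~~~~~~~~~~~~~~~~~~~~~~~~~~~~~~~~~^^^
IndexError: index 2 is out of bounds for axis 0 with size 0
```

Run:
```python
from h import *
p,d=capture("scene");cv2.imwrite("pics/f.png",cv2.resize(p[60:260,100:300,::-1],None,fx=3,fy=3))
```

```text
(no output)
```

View pics/f.png

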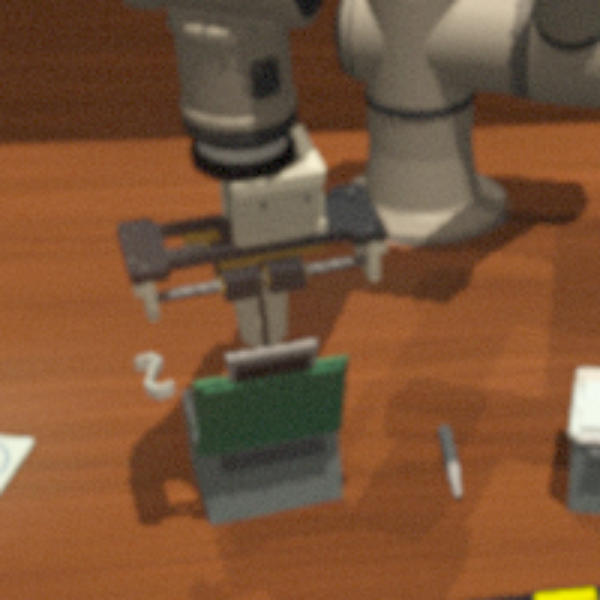

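```bash
python3 -m jog '[1,-8,0,0,0, 1,-15,0,0,0, 1,-20,0,-10,0, 1,-25,0,-25,0, 1,-30,0,-25,0]';python3 -m jog '[1,-40,0,-20,0, 1,-40,0,0,0, 1,-40,0,0,0, 1,-30,0,0,0, 1,0,0,0,0]'
python3 - <<'E'
from h import *
for n in("top","scene"):
    p,d=capture(n);cv2.imwrite(f"pics/{n}2.png",p[:,:,::-1]);np.savez(f"{n}2.npz",p=p,d=d)
P=pts("scene",d);p=p.astype(int)
m=(p[...,1]>p[...,0]*1.3)&(p[...,1]>p[...,2]*1.15)&(p[...,1]>35);m[:,:150]=0;m[:,225:]=0;m[:165]=0;m[230:]=0
m=cv2.erode(m.astype(np.uint8),np.ones((3,3)))>0
Q=P[m&(d>0)];q=Q-Q.mean(0);n=np.linalg.svd(q,full_matrices=False)[2][2];n*=np.sign(n[0])
b=np.array([.968,.25,0]);print(len(Q),n,np.arctan2(n@b,n[2]),np.percentile(Q[:,2],[3,97]))
E
```

```text
time: 8.75
tool_pos: [550.5, -190.4, 281.7]
tcp_rot: [-3.114, 0.105, 0.25]
contact_force: [-0.3, 0.8, 1.5]
grip_width: -0.1
time: 9.25
tool_pos: [397.7, -229.0, 323.9]
tcp_rot: [-3.123, 0.1, 0.247]
contact_force: [0.2, -0.5, 0.3]
grip_width: 0.5
223 [ 0.90937867  0.22850315 -0.34758703] 1.925877384510604 [ 91.72467021 170.97781392]
```

View pics/scene2.png

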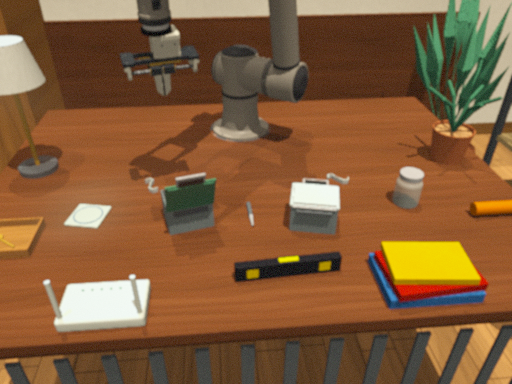

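View pics/top2.png

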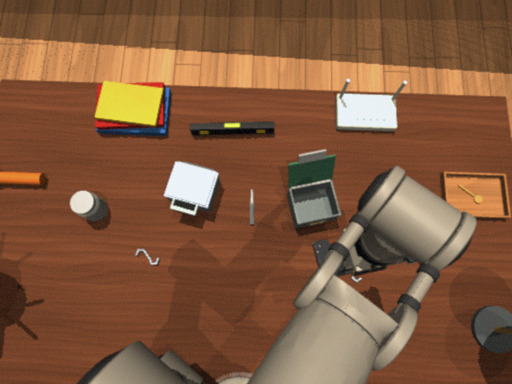

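The pictures show the green lid leaning back open (scene (189,190), top (312,168)) at about 1.93 rad. The white box is shut, and everything visible is where it was. The robot is clear, so I'm handing in.

```bash
python3 -m jog '[1,0,0,0,0, 1,0,0,0,0]'; python3 -c "
from plant import *
print(close_job())"
```

```text
time: 9.55
tool_pos: [401.3, -228.3, 323.0]
tcp_rot: [-3.123, 0.098, 0.249]
contact_force: [-0.1, 0.1, -0.0]
grip_width: -0.2
the job is handed in; nothing more can be done
None
```

The green lid is open past upright and resting by itself. I pushed it up by the front edge of its tab with the outside of the closed fingertips, backed the arm off, and handed the job in at about 9.6 s.

- **Lid angle:** the last camera check gave about 1.93 rad, against the stop at 1.95. That was after the arm had withdrawn.
- **Robot clear:** the contact force read about 0 N at hand-in.
- **Other objects:** by eye, the last pictures show the white lid shut and everything visible where it was. The arm partly hid hook_a from the top camera, but the scene camera shows it in place.
- **Forces:** the highest reading was a brief 22 N when the fingertips first touched the tab. It stayed below about 11 N for the rest of the push.
- **Tool tilt:** the tool tipped by about 0.1 rad while pressing on the tab. It touched nothing else.

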